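Load the oven-care carrier and open the descaler

ROBOT

A 6-joint arm with a two-finger parallel gripper is mounted at the origin on the work surface. World frame = base frame: x ahead of the robot, y to its left, z up, the work surface at z = 0. Lengths are in m, angles in rad, forces in N, time in s.
With the tool pointing down it reaches from about 0.35 to 0.975 m from the base axis. Payload 17.4 kg.
Tool frame: the origin (TCP) lies midway between the tips of the shut fingers; the grasp point (between the pads) lies env.grip_depth behind it (env.grip_depth is the distance from the TCP to the grasp point, in m); z points along the fingers, y is the direction in which the jaws open and shut (so a half turn about z gives the same grasp; the last joint's range is limited). The gripper opens to 85 mm and grips with 20 to 120 N. Pads are 22 mm wide; open, the fingers measure 114 mm over their backs; the gripper's body (76 mm by 85 mm) begins 54 mm behind the grasp point. The pads swing forward as they close: fully open they stand 13 mm farther back than shut.
Start: joints at [1.118, 0.116, 1.442, -0, 1.584, -0.038], TCP at [0.272, 0.618, 0.231] pointing down, gripper open.
Joint ranges: [-2.83, 2.83], [-0.83, 2.19], [0.07, 2.5], [-1.14, 4.28], [0.01, 3], [-2.97, 2.97]. Speed limits (rad/s): [1.89, 1.89, 2.22, 3.14, 3.14, 3.14].

INTERFACE

Orientations are given as a unit quaternion [w, x, y, z].
In Python, from cell import env, read_camera, job, spot_in, trace gives the robot as it stands.
- The arm moves only by the tool carry_out, never from a script. Its argument "motion" is a list of rows, each an object with "travel": the shift along the tool's x, y, z in m, a list of three; "yaw": the turn about the tool's z in degrees. In form: [{"travel": [tx, ty, tz], "yaw": yaw}, ...]. A call has 1 to 12 rows; each row shifts and turns the pose as measured when the row begins, along the tool's axes as they then stand; what a row does not reach is not made up. A row lasts 1/8 s, in which the tool goes at most 62.5 mm and 10.7 degrees, less where a joint would pass 70% of its speed; a pose out of reach is approached as far as the arm can. A call is refused whole if a number of a shift passes 0.0625 or a number of a turn 10.7, either way. A call with a gripper value outside its range is refused whole. "claw" is the opening, from 0 (shut) to 1 (fully open), set as the call begins (left out, the last holds). The fingers move at their own pace and stop on an object; the grip force is fixed at half the most. Time passes only in rows, so rows that do not move let the fingers close. It gives the time, the measured TCP pose, the force and the opening at its end, in the units of the state.
- env.observe(): the state, without advancing time (a new reading comes with each control period).
- read_camera(name): name is "scene" or "top"; returns a dict with "color" (480x640x3 uint8, red, green, blue), "camera_matrix" (3x3 intrinsics, pixels), "R" (3x3) and "t" (3): a world point X has camera coordinates R X + t. Camera axes: x right, y down, z forward; pixel columns grow to the right and rows downward; lengths in m; the calibration is good to about 2 mm. A picture is of the moment at which its call begins. There is no depth.
- job.job_done(): hands the job in, once; it reports no verdict.
Trained networks look in a picture, given as the dict that the camera call returned (one of the last four; its "shot" number tells which), for a name from the list of things; names that differ only in an ending like _2 or _b are one class to them, and where a whole thing is asked for, a point or a joint stands for the part that bears it (a point fixed in the world has none). Each returns a list of dicts, best first, with "p" (0 to 1); they miss things now and then, are a little off and sometimes report something else, mostly with a low value. They report only what shows in the picture. A call takes as long as a camera call. They do not tell look-alikes from the thing itself.
- spot_in(picture, target): "location" ([x, y, z] in m, in the coordinates of the camera as it stood for that picture, good to about 4 mm: the middle of the surface that is visible of it).
- trace(picture, target): "region" (480x640 bool, what is visible of it).
The state is a dict: "time": time; "joints": joint angles; "qd": joint speeds; "effort": joint torques, N m; "ee_pos": TCP position; "eef_rot": TCP orientation; "contact_force": force on the tool from outside, world axes, zero at the start; "wrist_torque": the same for the moment, N m; "opening": finger opening in m.
Only numpy, scipy, OpenCV 4.12 (cv2) and the standard library are available. Lean on these libraries where they do the work, as an engineer would, in place of code of your own. Each camera call takes 0.05 s, during which the arm holds its last target. There are 200 camera calls.

TASK

The oven is to be descaled: stand the square descaler bottle and the round tub of tablets upright in empty cells of the divided carrier, one per cell, and leave the other bottles and jars where they stand. Then, with the bottle held from turning by its cell, open its push-and-turn safety cap: press it down, twist it anticlockwise while it is down, and lift it off once it is free. Finish while still holding the cap in the gripper, level and still, about 5 cm straight above the mouth of the bottle, with the bottle and the tub standing in their cells.

Things in the scene. Friction and masses are not known exactly. Their poses are not given: they have to be found in the camera images.
- descaler_bottle: Square white bottle with a paper label, loose on the counter at the start; body 62 x 62 mm, flat upright sides (square to its x and y) from 0 to 138 mm above its underside, shoulder to 143 mm, neck 29 mm diameter. 180 mm tall with its cap on, about 0.45 kg. Origin at the centre of its underside, z up. It can be lifted by its body or by the closed cap. In a cell it turns up to 8 degrees before the walls hold it.
- bottle_mouth (a point): Centre of the descaler bottle's mouth, on the top of its neck, 166 mm above its underside. The neck has three hooks; the cap's three lugs sit under them, each behind a tooth 4 mm deep. Pressed under the teeth and turned past about 40 degrees relative to the bottle, they are out from under the hooks.
- safety_cap: Grey ribbed round push-and-turn cap, 48 mm diameter, 25 mm high, closed at the start. Origin at the centre of its lower edge, z up; closed, that edge is 155 mm above the bottle's underside. The ribbed side can be gripped all round. The shoulder lies 12 mm below the closed cap's edge and stops fingertips that reach too far below the cap while it is pressed.
- cap_top (a point): Centre of the cap's top, 25 mm above its lower edge. A spring holds the cap up: pushing it down 5 to 7 mm unlocks it (5 N to start, about 10 N there, stop at 8 mm). Keep it down while turning anticlockwise seen from above; from 45 to 80 degrees of turn relative to the bottle it lifts straight off, at about 85 a stop ends the turn. Not pressed, it turns only about 3 degrees.
- tablet_tub: Round white tub with a metal lid, 52 mm diameter, 106 mm tall, about 0.22 kg, standing loose on the counter; origin at the centre of its underside, z up.
- carrier: Grey plastic bottle carrier, 158 mm (its x) by 234 mm (its y), 270 mm over its end ledges; outer walls 56 mm high, dividers 48 mm, all 6 mm thick, floor 6 mm. 2 x 3 square cells, 70 x 70 mm inside, centres at x = -38, +38 mm and y = -76, 0, +76 mm; three are taken by things up to 104 mm tall. Stands firm, does not move. Origin under its centre at counter height, z up.
- cell_a: Centre of the floor of a free cell of the carrier (6 mm above the counter), marked by a pattern of small drain holes; axes along the carrier's.
- cell_b: Centre of the floor of a free cell of the carrier (6 mm above the counter), marked by a pattern of small drain holes; axes along the carrier's.
- cell_c: Centre of the floor of a free cell of the carrier (6 mm above the counter), marked by a pattern of small drain holes; axes along the carrier's.
- rinse_bottle: slim amber bottle, 46 mm diameter, 104 mm tall, standing in one cell of the carrier; origin at the centre of its underside, z up. Leave it there.
- polish_can: metal can, 48 mm diameter, 98 mm tall, standing in one cell of the carrier; origin at the centre of its underside. Leave it there.
- salt_jar: small clear jar with a white lid, 45 mm diameter, 84 mm tall, standing in one cell of the carrier; origin at the centre of its underside. Leave it there.
- sugar_jar: glass jar with a metal lid, 68 mm diameter, 115 mm tall, standing loose on the counter near the bottle and the tub; origin at the centre of its underside. Leave it there.
There are look-alikes about, which are no part of the job. Of the things that look like the safety_cap, the middle-sized one is meant.

How it is judged:
On the way, in this order (a step that is already met when the one before it is completed fails the run):
1. the bottle, still closed, and the tub stand upright and let go in cells of the carrier (x of descaler_bottle in the frame of carrier between -0.079 and 0.079 m and y of descaler_bottle in the frame of carrier between -0.117 and 0.117 m and z of each of descaler_bottle, tablet_tub in the frame of carrier below 0.011 m and angle between each of descaler_bottle, tablet_tub's own z axis and vertical below 0.09 rad and linear speed of each of descaler_bottle, tablet_tub below 0.03 m/s and x of tablet_tub in the frame of carrier between -0.079 and 0.079 m and y of tablet_tub in the frame of carrier between -0.117 and 0.117 m and z of safety_cap in the frame of descaler_bottle between 0.1525 and 0.16 m and contact force between each of descaler_bottle, tablet_tub and the fingers below 0.1 N), for 0.2 s.
2. the cap is pressed down on the bottle in its cell (more than 3 mm) (z of safety_cap in the frame of descaler_bottle below 0.152 m and horizontal distance between safety_cap and descaler_bottle below 0.006 m and x of descaler_bottle in the frame of carrier between -0.079 and 0.079 m and y of descaler_bottle in the frame of carrier between -0.117 and 0.117 m and z of descaler_bottle in the frame of carrier below 0.011 m), for 0.1 s.
At the end, for the whole second after the job is handed in: Bottle and tub stand in cells on the carrier floor (5 mm), upright (5 deg), at rest, not touched by the fingers; the fingers hold the cap (over 1 N) clear of the bottle, still, level (15 deg), within 30 mm of the bottle in plan, its lower edge 25 to 100 mm above the mouth (x of descaler_bottle in the frame of carrier between -0.079 and 0.079 m and y of descaler_bottle in the frame of carrier between -0.117 and 0.117 m and z of each of descaler_bottle, tablet_tub in the frame of carrier below 0.011 m and angle between each of descaler_bottle, tablet_tub's own z axis and vertical below 0.09 rad and linear speed of each of descaler_bottle, tablet_tub, safety_cap below 0.03 m/s and x of tablet_tub in the frame of carrier between -0.079 and 0.079 m and y of tablet_tub in the frame of carrier between -0.117 and 0.117 m and z of safety_cap in the frame of descaler_bottle between 0.191 and 0.266 m and horizontal distance between safety_cap and descaler_bottle below 0.03 m and angle between safety_cap's own z axis and vertical below 0.26 rad and contact force between safety_cap and the fingers above 1 N and contact force between safety_cap and descaler_bottle below 0.05 N and contact force between each of descaler_bottle, tablet_tub and the fingers below 0.1 N); the arm keeps its last pose, push and grip.
It fails at once if a container already in the carrier is moved more than 4 cm or knocked over ((distance of rinse_bottle from where it was at the start of the episode above 0.04 m or angle between rinse_bottle's own z axis and vertical above 0.4 rad) or (distance of polish_can from where it was at the start of the episode above 0.04 m or angle between polish_can's own z axis and vertical above 0.4 rad) or (distance of salt_jar from where it was at the start of the episode above 0.04 m or angle between salt_jar's own z axis and vertical above 0.4 rad)).
It fails at once if the sugar jar is moved more than 4 cm or knocked over (distance of sugar_jar from where it was at the start of the episode above 0.04 m or angle between sugar_jar's own z axis and vertical above 0.4 rad).
It also fails if it takes over 72 s, if anything falls off the work surface, if the arm or the gripper's body presses on something with over 40 N, if the wrist force passes 120 N, or if a joint passes its speed limit or range.

## Working session

There is one attempt and no reset: what is moved stays moved. The work goes in short steps, Python scripts to look and compute and a tool call to move; the robot and the scene stay as the last step left them, time stands still between calls to the robot, and variables do not carry over. Pictures are saved under pics/ and viewed, about 8 in all and at most 12, crops included, and the job is handed in when it is done.

Besides the shell and the picture viewer there is one more tool, called after "Call:" by a JSON object that holds its "name" and its "arguments". carry_out: Moves the arm, as the interface text tells. Its arguments: {"type":"object","properties":{"motion":{"type":"array","items":{"type":"object","properties":{"travel":{"type":"array","items":{"type":"number"}},"yaw":{"type":"number"}}}},"claw":{"type":"number"}},"required":["motion"]}

```bash
mkdir -p pics; ls; cat > h.py <<'E'
from cell import env, read_camera, job, spot_in, trace
import numpy as np, cv2
def save(pic,name): cv2.imwrite('pics/'+name,pic['color'][:,:,::-1])
def ray(pic,u,v,z):
    K,R,t=map(np.array,(pic['camera_matrix'],pic['R'],pic['t'])); t=t.ravel()
    d=R.T@np.linalg.inv(K)@[u,v,1]; c=-R.T@t
    return c+d*(z-c[2])/d[2]
def proj(pic,X):
    K,R,t=map(np.array,(pic['camera_matrix'],pic['R'],pic['t'])); q=K@(R@np.array(X)+t.ravel()); return q[:2]/q[2]
def world(pic,loc):
    R,t=map(np.array,(pic['R'],pic['t'])); return R.T@(np.array(loc)-t.ravel())
E
python3 - <<'E'
from h import *
o=env.observe();print({k:np.round(v,3).tolist() for k,v in o.items()},env.grip_depth)
for c in('scene','top'):
    p=read_camera(c);save(p,c+'0.png')
    print(c,'campos',-np.array(p['R']).T@np.array(p['t']).ravel())
    for n in('descaler_bottle','safety_cap','tablet_tub','carrier','cell_a','rinse_bottle','polish_can','salt_jar','sugar_jar'):
        print(n,[(round(d['p'],2),world(p,d['location']).round(3).tolist(),proj(p,world(p,d['location'])).round().tolist()) for d in spot_in(p,n)])
E
```

```text
pics
{'time': 0.0, 'joints': [1.118, 0.116, 1.442, 0.0, 1.584, -0.038], 'qd': [-0.0, -0.001, 0.001, -0.001, 0.002, -0.0], 'effort': [-0.002, -73.198, -63.25, -0.0, 0.006, -0.0], 'ee_pos': [0.272, 0.618, 0.231], 'eef_rot': [-0.0, 0.206, 0.979, -0.001], 'contact_force': [-0.203, 0.402, -0.557], 'wrist_torque': [-0.024, -0.039, -0.024], 'opening': 0.085} 0.0187
scene campos [ 1.21526479 -0.08386624  0.8394224 ]
descaler_bottle [(0.82, [0.517, -0.186, 0.096], [249.0, 247.0])]
safety_cap [(0.7, [0.499, -0.084, 0.015], [302.0, 268.0]), (0.6, [0.382, -0.166, 0.035], [265.0, 221.0]), (0.57, [0.495, -0.185, 0.176], [247.0, 208.0]), (0.33, [0.528, 0.179, 0.084], [438.0, 256.0])]
tablet_tub [(0.79, [0.465, -0.32, 0.081], [184.0, 233.0])]
carrier [(0.7, [0.594, 0.122, 0.035], [410.0, 298.0])]
cell_a [(0.46, [0.662, -0.192, 0.09], [240.0, 311.0])]
rinse_bottle [(0.78, [0.572, 0.027, 0.079], [361.0, 275.0])]
polish_can [(0.87, [0.533, 0.176, 0.087], [437.0, 256.0])]
salt_jar [(0.61, [0.548, 0.104, 0.076], [400.0, 266.0])]
sugar_jar [(0.9, [0.663, -0.192, 0.089], [240.0, 311.0])]
top campos [ 0.33564129 -0.03495185  1.12800026]
descaler_bottle [(0.94, [0.463, -0.164, 0.135], [392.0, 271.0])]
safety_cap [(0.87, [0.487, -0.186, 0.179], [410.0, 253.0]), (0.76, [0.494, -0.084, 0.018], [339.0, 261.0]), (0.59, [0.374, -0.192, 0.036], [401.0, 329.0])]
tablet_tub []
carrier [(0.64, [0.469, -0.17, 0.135], [396.0, 268.0]), (0.61, [0.588, 0.12, 0.023], [229.0, 207.0]), (0.18, [0.609, 0.131, 0.004], [226.0, 198.0])]
cell_a [(0.61, [0.608, 0.132, 0.001], [225.0, 199.0]), (0.53, [0.586, 0.198, 0.004], [189.0, 209.0])]
rinse_bottle [(0.63, [0.547, 0.03, 0.077], [276.0, 224.0])]
polish_can [(0.65, [0.505, 0.176, 0.109], [187.0, 243.0]), (0.42, [0.443, -0.316, 0.109], [482.0, 288.0])]
salt_jar [(0.86, [0.527, 0.105, 0.087], [232.0, 233.0]), (0.55, [0.628, -0.194, 0.116], [408.0, 176.0])]
sugar_jar [(0.73, [0.628, -0.195, 0.118], [409.0, 176.0])]
```

View pics/scene0.png

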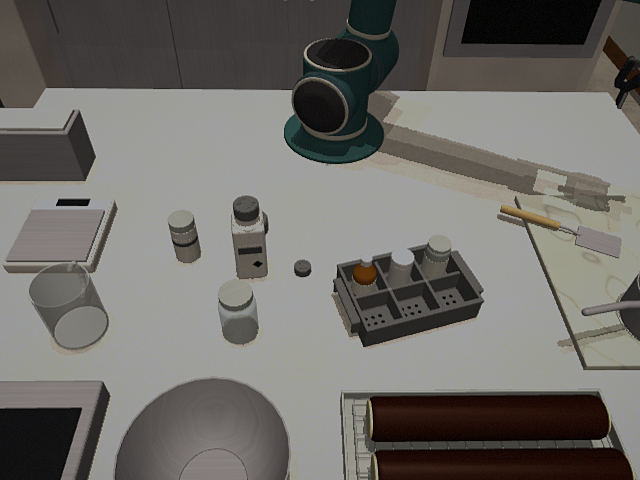

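View pics/top0.png

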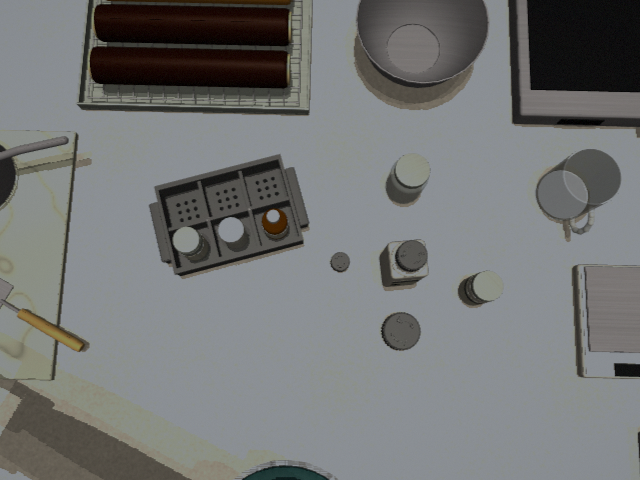

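The top view shows the bottle and its cap at (408,258), the tub at (485,288), the sugar jar at (411,172) and the carrier at about (230,213), with free cells at (187,210), (227,198) and (268,186). There are three cap candidates: a small one loose at (340,262), a large one loose at (401,330), and one on the bottle at (410,254), which looks middle-sized. I'll confirm with a crop and fit the poses.

```bash
cat > fit.py <<'E'
from h import *
from scipy.optimize import minimize
def cyl(x,y,r,z0,z1):
    a=np.linspace(0,2*np.pi,40); return [[x+r*np.cos(b),y+r*np.sin(b),z] for z in(z0,z1) for b in a]
def boxp(x,y,w,z0,z1,q):
    c,s=np.cos(q),np.sin(q); return [[x+(c*i-s*j)*w/2,y+(s*i+c*j)*w/2,z] for z in(z0,z1) for i,j in((1,1),(1,-1),(-1,-1),(-1,1))]
def sil(p,parts):
    m=np.zeros((480*4,640*4),np.uint8)
    for P in parts:
        uv=np.array([proj(p,X) for X in P],np.float32)*4+2
        cv2.fillConvexPoly(m,cv2.convexHull(uv).astype(np.int32),1)
    return cv2.resize(m.astype(np.float32),(640,480),interpolation=cv2.INTER_AREA)
def fit(views,model,x0,steps):
    def cost(x): return sum(np.abs(sil(p,model(x))-m).sum()/m.sum() for p,m in views)
    s=np.array([x0]+[np.array(x0)+np.eye(len(x0))[i]*steps[i] for i in range(len(x0))])
    r=minimize(cost,x0,method='Nelder-Mead',options=dict(initial_simplex=s,maxiter=150,xatol=1e-4,fatol=1e-4)); return r.x,r.fun
bottle=lambda x:[boxp(x[0],x[1],.062,0,.138,x[2]),cyl(x[0],x[1],.0145,.138,.155),cyl(x[0],x[1],.024,.155,.18)]
tub=lambda x:[cyl(x[0],x[1],.026,0,.106)]
E
python3 - <<'E'
from fit import *
P={c:read_camera(c) for c in('scene','top')}
def best(n,near):
    V=[]
    for c,p in P.items():
        for d in trace(p,n):
            m=d['region'].astype(np.float32); v,u=np.argwhere(m).mean(0)
            print(n,c,round(d['p'],2),int(m.sum()),int(u),int(v))
            if np.hypot(u-near[c][0],v-near[c][1])<25: V.append((p,m));break
    return V
V=best('descaler_bottle',dict(scene=(249,240),top=(406,260)))
for q in(0,.4,.8,1.2): print(fit(V,bottle,[.47,-.18,q],[.02,.02,.2]))
V=best('tablet_tub',dict(scene=(184,236),top=(480,288)))
if V: print(fit(V,tub,[.45,-.3],[.02,.02]))
V=best('sugar_jar',dict(scene=(240,311),top=(409,176)))
if V: print(fit(V,lambda x:[cyl(x[0],x[1],.034,0,.115)],[.65,-.19],[.02,.02]))
c=P['top']['color'][:,:,::-1]
a=cv2.resize(c[145:285,140:320],None,fx=4,fy=4,interpolation=cv2.INTER_CUBIC)
cv2.imwrite('pics/car.png',a)
cv2.imwrite('pics/bot.png',cv2.resize(c[225:355,320:510],None,fx=4,fy=4,interpolation=cv2.INTER_CUBIC))
E
```

```text
descaler_bottle scene 0.66 1901 249 246
descaler_bottle top 0.61 1126 397 267
(array([ 0.48345075, -0.18821952,  0.11668976]), np.float64(1.2726082801818848))
(array([ 0.48439346, -0.18905056,  0.16958832]), np.float64(1.2831683158874512))
(array([ 0.4834341 , -0.1885849 ,  1.68873149]), np.float64(1.270294189453125))
(array([ 0.48390363, -0.18833647,  1.69666179]), np.float64(1.2704119682312012))
tablet_tub scene 0.75 1280 184 235
tablet_tub top 0.65 1156 480 288
(array([ 0.44693094, -0.32562486]), np.float64(0.14195789396762848))
sugar_jar scene 0.63 2202 237 311
sugar_jar top 0.74 1670 407 178
(array([ 0.63854077, -0.19995186]), np.float64(0.22828395664691925))
```

View pics/car.png

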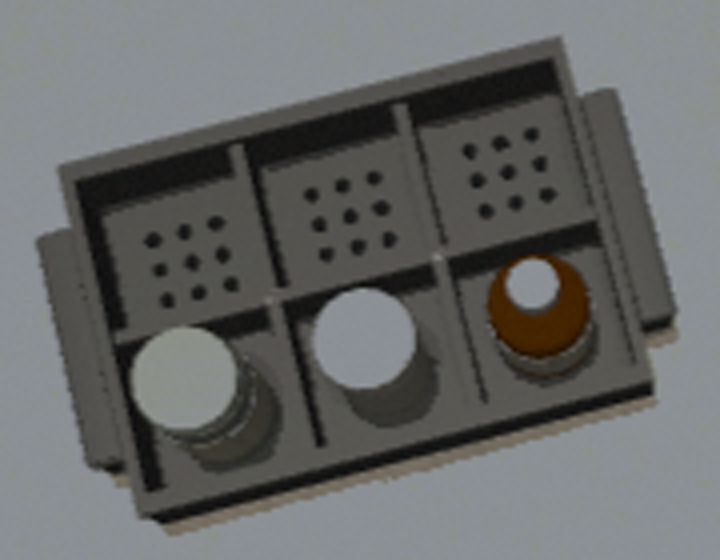

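View pics/bot.png

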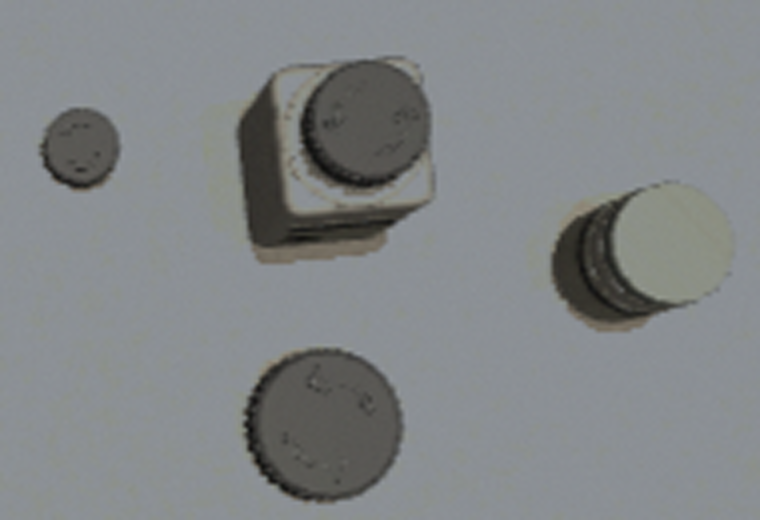

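The crop confirms it: the cap on the bottle is the middle-sized one (48 mm), with a smaller loose cap on its left and a clearly larger one below. The holes mark the three cells of the upper row as free.

```bash
python3 - <<'E'
from h import *
p=read_camera('top')
f=lambda u,v,o,z: ray(p,u/4+o[0]-.375,v/4+o[1]-.375,z)
co=(140,145);bo=(320,225)
A,B,C=[f(*q,co,.006) for q in((192,262),(350,215),(508,172))]
print('cells',A,B,C,'yaw of row dir A->C',np.degrees(np.arctan2(*(C-A)[1::-1])),np.linalg.norm(C-A))
R=[f(*q,co,.056) for q in((60,168),(562,40),(655,385),(145,512))]
print('rim',np.round(R,4),[np.linalg.norm(R[i]-R[i-1]) for i in range(4)],'c',np.mean(R,0))
e=[np.degrees(np.arctan2(*(b-a)[1::-1])) for a,b in((R[0],R[1]),(R[3],R[2]),(R[1],R[2]),(R[0],R[3]))];print(e)
S=[f(*q,bo,.139) for q in((277,70),(420,58),(433,200),(290,213))]
print('bottle',np.mean(S,0),[np.linalg.norm(S[i]-S[i-1]) for i in range(4)])
print([np.degrees(np.arctan2(*(b-a)[1::-1])) for a,b in((S[0],S[1]),(S[3],S[2]),(S[1],S[2]),(S[0],S[3]))])
print('captop',f(367,123,bo,.18),'tub lid',f(673,243,bo,.106), 'bigcap',f(325,425,bo,.03),'small',f(81,147,bo,.02))
L=[f(*q,co,.09) for q in((362,338),)];print(L, 'polish',f(185,378,co,.098),'rinse',f(535,285,co,.104))
q=env.observe();print(q['eef_rot'],q['time'])
E
```

```text
cells [0.58396614 0.19994269 0.006     ] [0.608373   0.12754414 0.006     ] [0.63101427 0.05457633 0.006     ] yaw of row dir A->C -72.06571602986196 0.15279040240101738
rim [[ 0.6144  0.2513  0.056 ]
 [ 0.68    0.0286  0.056 ]
 [ 0.5228 -0.0179  0.056 ]
 [ 0.4607  0.2031  0.056 ]] [np.float64(0.16112171936253733), np.float64(0.2321414313469747), np.float64(0.16389977636659991), np.float64(0.2295823092568196)] c [0.56948246 0.11624337 0.056     ]
[np.float64(-73.59032192077437), np.float64(-74.28974303120482), np.float64(-163.50658849821363), np.float64(-162.5889729725136)]
bottle [ 0.48417641 -0.18980747  0.139     ] [np.float64(0.05846272662446863), np.float64(0.05844431827815073), np.float64(0.058119591202978375), np.float64(0.057882971078906637)]
[np.float64(-83.6240288708629), np.float64(-83.2714405415779), np.float64(-175.22613159440547), np.float64(-174.66536162449975)]
captop [ 0.48279562 -0.18805004  0.18      ] tub lid [ 0.44735624 -0.32657635  0.106     ] bigcap [ 0.37136886 -0.19344177  0.03      ] small [ 0.49321707 -0.08450053  0.02      ]
[array([0.53400353, 0.10750408, 0.09      ])] polish [0.51324557 0.18052511 0.098     ] rinse [0.55613731 0.03337934 0.104     ]
[ 8.69622490e-06  2.05910893e-01  9.78570745e-01 -1.86913638e-05] 1.45
```

Call:
{"name": "carry_out", "arguments": {"motion": [{"travel": [0,0,0],"yaw": -10.2},{"travel": [0,0,0],"yaw": -10.2},{"travel": [0,0,0],"yaw": -10.2},{"travel": [0,0,0],"yaw": -10.2},{"travel": [0.007,-0.06,0],"yaw": 0},{"travel": [0.007,-0.06,0],"yaw": 0},{"travel": [0.007,-0.06,0],"yaw": 0},{"travel": [0.007,-0.06,0],"yaw": 0},{"travel": [0.007,-0.06,0],"yaw": 0},{"travel": [0.007,-0.06,0],"yaw": 0},{"travel": [0.007,-0.06,0],"yaw": 0},{"travel": [0.007,-0.06,0],"yaw": 0}], "claw": 1}}

```text
time: 2.95
ee_pos: [0.3712, 0.134, 0.2306]
eef_rot: [0.001, -0.163, 0.987, -0.001]
contact_force: [2.4, -0.2, -1.1]
opening: 0.0855
```

```bash
cat > go.py <<'E'
import sys; from h import *
# usage: go.py x y z yangle  -> needed shift in tool axes after the yaw
o=env.observe(); p=np.array(o['ee_pos']); w,a,b,c=o['eef_rot']
ya=np.degrees(np.arctan2(1-2*(a*a+c*c),2*(a*b-w*c)))
X=np.array([float(v) for v in sys.argv[1:4]]); T=float(sys.argv[4])
d=X-p; t=np.radians(T); 
print('t',round(o['time'],2),'pos',p.round(4),'yang',round(ya,1),'F',np.round(o['contact_force'],1),'open',round(o['opening'],4),'j6',round(o['joints'][5],2))
print('yaw',round(-(T-ya),1),'then tool dx,dy,dz',np.round([d[0]*-np.sin(t)+d[1]*np.cos(t), d[0]*np.cos(t)+d[1]*np.sin(t), -d[2]],4))
E
python3 go.py .447 -.3265 .2 107
```

```text
t 2.95 pos [0.3712 0.134  0.2306] yang 108.8 F [ 2.4 -0.2 -1.1] open 0.0855 j6 -1.62
yaw 1.8 then tool dx,dy,dz [ 0.0622 -0.4625  0.0306]
```

Call:
{"name": "carry_out", "arguments": {"motion": [{"travel": [0,0,0],"yaw": 1.8},{"travel": [0.0078,-0.058,0.002],"yaw": 0},{"travel": [0.0078,-0.058,0.002],"yaw": 0},{"travel": [0.0078,-0.058,0.002],"yaw": 0},{"travel": [0.0078,-0.058,0.002],"yaw": 0},{"travel": [0.0078,-0.058,0.002],"yaw": 0},{"travel": [0.0078,-0.058,0.002],"yaw": 0},{"travel": [0.0078,-0.058,0.002],"yaw": 0},{"travel": [0.0078,-0.055,0.002],"yaw": 0},{"travel": [0,0,0],"yaw": 0}]}}

```text
time: 4.2
ee_pos: [0.4496, -0.3374, 0.2156]
eef_rot: [0.005, -0.148, 0.989, -0.0]
contact_force: [-0.1, 0.5, -0.7]
opening: 0.0851
```

```bash
python3 go.py .447 -.3265 .066 107
```

```text
t 4.2 pos [ 0.4496 -0.3374  0.2156] yang 107.0 F [-0.1  0.5 -0.7] open 0.0851 j6 -2.56
yaw -0.0 then tool dx,dy,dz [-0.0007  0.0112  0.1496]
```

Call:
{"name": "carry_out", "arguments": {"motion": [{"travel": [-0.001,0.011,0.01],"yaw": 0},{"travel": [0,0,0.04],"yaw": 0},{"travel": [0,0,0.04],"yaw": 0},{"travel": [0,0,0.035],"yaw": 0},{"travel": [0,0,0.022],"yaw": 0},{"travel": [0,0,0],"yaw": 0}]}}

```text
time: 4.95
ee_pos: [0.4501, -0.3141, 0.0634]
eef_rot: [0.006, -0.151, 0.988, 0.0]
contact_force: [1.0, 0.2, 0.6]
opening: 0.0853
```

```bash
python3 go.py .447 -.3265 .066 107; python3 -c "
from h import *
p=read_camera('top');cv2.imwrite('pics/tubtop.png',cv2.resize(p['color'][200:360,400:560,::-1],None,fx=3,fy=3))"
```

```text
t 4.95 pos [ 0.4501 -0.3141  0.0634] yang 107.4 F [1.  0.2 0.6] open 0.0853 j6 -2.54
yaw 0.4 then tool dx,dy,dz [ 0.0066 -0.011  -0.0026]
```

Call:
{"name": "carry_out", "arguments": {"motion": [{"travel": [0.006,-0.011,-0.003],"yaw": 0},{"travel": [0,0,0],"yaw": 0},{"travel": [0,0,0],"yaw": 0}]}}

```text
time: 5.38
ee_pos: [0.4491, -0.3276, 0.0712]
eef_rot: [0.008, -0.152, 0.988, -0.002]
contact_force: [-0.3, 0.1, -0.3]
opening: 0.0855
```

```bash
python3 go.py .447 -.3265 .066 107; python3 -c "
from h import *
print(env.observe()['qd'],env.observe()['eef_rot'])"
```

```text
t 5.38 pos [ 0.4491 -0.3276  0.0712] yang 107.4 F [-0.3  0.1 -0.3] open 0.0855 j6 -2.56
yaw 0.4 then tool dx,dy,dz [0.0017 0.0017 0.0052]
[-0.00384746 -0.00489056 -0.00784613 -0.00122636  0.00133284 -0.00160789] [ 0.00776611 -0.15168933  0.98839531 -0.00218024]
```

Call:
{"name": "carry_out", "arguments": {"motion": [{"travel": [0.002,0.002,0.005],"yaw": 0},{"travel": [0,0,0],"yaw": 0},{"travel": [0,0,0],"yaw": 0},{"travel": [0,0,0],"yaw": 0},{"travel": [0,0,0],"yaw": 0},{"travel": [0,0,0],"yaw": 0}], "claw": 0}}

```text
time: 6.12
ee_pos: [0.4467, -0.3265, 0.0665]
eef_rot: [0.008, -0.152, 0.988, -0.003]
contact_force: [0.2, 0.1, 1.8]
opening: 0.0505
```

```bash
python3 go.py .447 -.3265 .2 107
```

```text
t 6.12 pos [ 0.4467 -0.3265  0.0665] yang 107.4 F [0.2 0.1 1.8] open 0.0505 j6 -2.56
yaw 0.4 then tool dx,dy,dz [-3.000e-04 -1.000e-04 -1.335e-01]
```

Call:
{"name": "carry_out", "arguments": {"motion": [{"travel": [0,0,-0.02],"yaw": 0},{"travel": [0,0,-0.045],"yaw": 0},{"travel": [0,0,-0.05],"yaw": 0},{"travel": [0,0,-0.05],"yaw": 0},{"travel": [0,0,-0.04],"yaw": 0},{"travel": [0,0,-0.015],"yaw": 0},{"travel": [0,0,0],"yaw": 0}]}}

```text
time: 7.0
ee_pos: [0.4413, -0.3245, 0.297]
eef_rot: [0.007, -0.152, 0.988, -0.002]
contact_force: [-0.3, -0.2, -3.3]
opening: 0.0505
```

```bash
python3 go.py .5845 .2 .28 107
```

```text
t 7.0 pos [ 0.4413 -0.3245  0.297 ] yang 107.4 F [-0.3 -0.2 -3.3] open 0.0505 j6 -2.56
yaw 0.4 then tool dx,dy,dz [-0.2903  0.4597  0.017 ]
```

Call:
{"name": "carry_out", "arguments": {"motion": [{"travel": [-0.014,0.023,0.001],"yaw": 0},{"travel": [-0.029,0.046,0.001],"yaw": 0},{"travel": [-0.029,0.046,0.001],"yaw": 0},{"travel": [-0.029,0.046,0.001],"yaw": 0},{"travel": [-0.029,0.046,0.001],"yaw": 0},{"travel": [-0.029,0.046,0.001],"yaw": 0},{"travel": [-0.029,0.046,0.001],"yaw": 0},{"travel": [-0.029,0.046,0.001],"yaw": 0},{"travel": [-0.029,0.046,0.001],"yaw": 0},{"travel": [-0.025,0.04,0.001],"yaw": 0},{"travel": [-0.01,0.015,0],"yaw": 0},{"travel": [0,0,0],"yaw": 0}]}}

```text
time: 8.5
ee_pos: [0.5742, 0.2016, 0.2617]
eef_rot: [-0.008, -0.151, 0.989, 0.001]
contact_force: [-0.0, -0.6, -2.5]
opening: 0.0501
```

```bash
python3 go.py .5845 .2 .15 107
```

```text
t 8.5 pos [0.5742 0.2016 0.2617] yang 107.3 F [-0.  -0.6 -2.5] open 0.0501 j6 -1.58
yaw 0.3 then tool dx,dy,dz [-0.0094 -0.0045  0.1117]
```

Call:
{"name": "carry_out", "arguments": {"motion": [{"travel": [-0.009,-0.004,0.02],"yaw": 0},{"travel": [0,0,0.04],"yaw": 0},{"travel": [0,0,0.035],"yaw": 0},{"travel": [0,0,0.01],"yaw": 0},{"travel": [0,0,0],"yaw": 0},{"travel": [0,0,0],"yaw": 0}]}}

```text
time: 9.25
ee_pos: [0.5833, 0.194, 0.1495]
eef_rot: [-0.009, -0.148, 0.989, 0.001]
contact_force: [0.5, 0.2, -2.5]
opening: 0.0502
```

```bash
python3 go.py .5845 .2 .0725 107; python3 - <<'E'
from fit import *
for c in('scene','top'):
    p=read_camera(c)
    r=trace(p,'tablet_tub')
    for d in r:
        v,u=np.argwhere(d['region']).mean(0);print(c,round(d['p'],2),d['region'].sum(),u,v)
    print([(round(d['p'],2),world(p,d['location']).round(3)) for d in spot_in(p,'tablet_tub')])
    if c=='scene': a=p
cv2.imwrite('pics/tubc.png',cv2.resize(a['color'][150:370,320:520,::-1],None,fx=3,fy=2.7))
E
```

```text
t 9.25 pos [0.5833 0.194  0.1495] yang 107.0 F [ 0.5  0.2 -2.5] open 0.0502 j6 -1.59
yaw -0.0 then tool dx,dy,dz [-0.0029  0.0054  0.077 ]
scene 0.67 1452 459.31060606060606 260.8780991735537
scene 0.54 790 363.45696202531644 275.9974683544304
[(0.78, array([0.606, 0.19 , 0.155])), (0.3, array([ 0.665, -0.194,  0.086]))]
top 0.47 53 163.43396226415095 193.03773584905662
top 0.36 7531 251.27393440446156 207.5112202894702
[]
```

View pics/tubc.png

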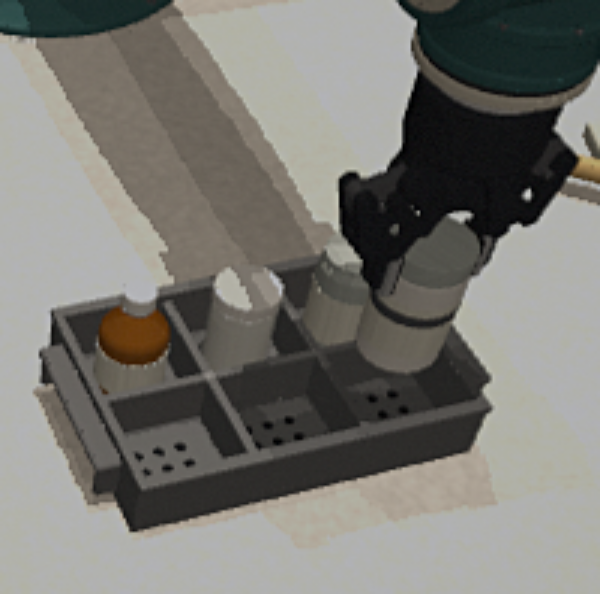

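The tub hangs upright above cell A, between the back wall and the divider. I'll correct by about 6 mm and lower it.

Call:
{"name": "carry_out", "arguments": {"motion": [{"travel": [-0.003,0.005,0],"yaw": 0},{"travel": [0,0,0.01],"yaw": 0},{"travel": [0,0,0],"yaw": 0}]}}

```text
time: 9.93
ee_pos: [0.5843, 0.2007, 0.1384]
eef_rot: [-0.009, -0.148, 0.989, 0.001]
contact_force: [0.8, -0.6, -2.4]
opening: 0.0502
```

```bash
python3 go.py .5845 .2 .0725 107
```

```text
t 9.93 pos [0.5843 0.2007 0.1384] yang 107.0 F [ 0.8 -0.6 -2.4] open 0.0502 j6 -1.58
yaw 0.0 then tool dx,dy,dz [ 0.0001 -0.0007  0.0659]
```

Call:
{"name": "carry_out", "arguments": {"motion": [{"travel": [0,0,0.015],"yaw": 0},{"travel": [0,0,0.02],"yaw": 0},{"travel": [0,0,0.015],"yaw": 0},{"travel": [0,0,0.004],"yaw": 0},{"travel": [0,0,0],"yaw": 0}]}}

```text
time: 10.55
ee_pos: [0.5826, 0.2003, 0.079]
eef_rot: [-0.01, -0.148, 0.989, 0.001]
contact_force: [-0.8, -0.0, -2.5]
opening: 0.0501
```

```bash
python3 go.py .5845 .2 .0725 107
```

```text
t 10.55 pos [0.5826 0.2003 0.079 ] yang 107.0 F [-0.8 -0.  -2.5] open 0.0501 j6 -1.58
yaw 0.0 then tool dx,dy,dz [-0.0017 -0.0009  0.0065]
```

Call:
{"name": "carry_out", "arguments": {"motion": [{"travel": [-0.001,0,0.004],"yaw": 0},{"travel": [0,0,0.003],"yaw": 0},{"travel": [0,0,0.001],"yaw": 0}]}}

```text
time: 10.92
ee_pos: [0.5844, 0.2009, 0.0731]
eef_rot: [-0.008, -0.148, 0.989, 0.001]
contact_force: [-5.9, -1.7, 11.4]
opening: 0.0503
```

```bash
python3 go.py .5845 .2 .0725 107
```

```text
t 10.93 pos [0.5844 0.2009 0.0731] yang 107.0 F [-5.9 -1.7 11.4] open 0.0503 j6 -1.58
yaw 0.0 then tool dx,dy,dz [ 0.0001 -0.0009  0.0006]
```

The tub is on the floor of its cell (11 N upward), so I'll release it and rise.

Call:
{"name": "carry_out", "arguments": {"motion": [{"travel": [0,0,0],"yaw": 0},{"travel": [0,0,0],"yaw": 0},{"travel": [0,0,0],"yaw": 0},{"travel": [0,0,0],"yaw": 0},{"travel": [0,0,-0.015],"yaw": 0},{"travel": [0,0,-0.04],"yaw": 0},{"travel": [0,0,-0.055],"yaw": 0},{"travel": [0,0,-0.05],"yaw": 0},{"travel": [0,0,-0.02],"yaw": 0},{"travel": [0,0,0],"yaw": 0}], "claw": 1}}

```text
time: 12.18
ee_pos: [0.5873, 0.201, 0.2639]
eef_rot: [-0.007, -0.148, 0.989, 0.001]
contact_force: [0.4, -0.2, -0.4]
opening: 0.0857
```

```bash
python3 go.py .4835 -.1885 .24 107; python3 - <<'E'
from fit import *
p=read_camera('scene');q=read_camera('top')
for n in('tablet_tub',): print([(round(d['p'],2),world(p,d['location']).round(3)) for d in spot_in(p,n)],[(round(d['p'],2),world(q,d['location']).round(3)) for d in spot_in(q,n)])
cv2.imwrite('pics/c2.png',np.hstack([cv2.resize(p['color'][180:360,320:520,::-1],(400,360)),cv2.resize(q['color'][225:285,370:450,::-1],(400,360))]))
E
```

```text
t 12.18 pos [0.5873 0.201  0.2639] yang 107.0 F [ 0.4 -0.2 -0.4] open 0.0857 j6 -1.58
yaw 0.0 then tool dx,dy,dz [ 0.2131 -0.3421  0.0239]
[(0.77, array([0.599, 0.192, 0.098]))] [(0.56, array([0.576, 0.178, 0.074]))]
```

View pics/c2.png

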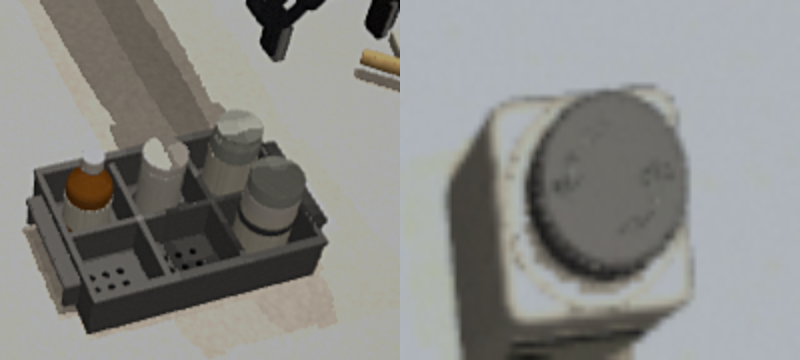

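Call:
{"name": "carry_out", "arguments": {"motion": [{"travel": [0,0,0],"yaw": 10.1},{"travel": [0,0,0],"yaw": 10.1},{"travel": [0,0,0],"yaw": 10.1},{"travel": [0,0,0],"yaw": 10.1},{"travel": [0,0,0],"yaw": 10.1},{"travel": [0,0,0],"yaw": 10.1},{"travel": [0,0,0],"yaw": 10.1},{"travel": [0,0,0],"yaw": 10.1},{"travel": [0,0,0],"yaw": 10.1},{"travel": [0,0,0],"yaw": 10.1}]}}

```text
time: 13.62
ee_pos: [0.5829, 0.1997, 0.2424]
eef_rot: [-0.012, 0.69, 0.724, -0.017]
contact_force: [-0.1, 0.1, 0.6]
opening: 0.0855
```

```bash
cat >> go.py <<'E'
print('tool z',np.round([2*(a*c+w*b),2*(b*c-w*a)],4))
E
python3 go.py .4835 -.1885 .24 6
```

```text
t 13.62 pos [0.5829 0.1997 0.2424] yang 2.8 F [-0.1  0.1  0.6] open 0.0855 j6 0.24
yaw -3.2 then tool dx,dy,dz [-0.3757 -0.1394  0.0024]
tool z [-0.0414 -0.008 ]
```

Call:
{"name": "carry_out", "arguments": {"motion": [{"travel": [0,0,-0.01],"yaw": -3.2},{"travel": [-0.025,-0.009,-0.002],"yaw": 0},{"travel": [-0.05,-0.0185,-0.002],"yaw": 0},{"travel": [-0.05,-0.0185,-0.002],"yaw": 0},{"travel": [-0.05,-0.0185,-0.002],"yaw": 0},{"travel": [-0.05,-0.0185,-0.002],"yaw": 0},{"travel": [-0.05,-0.0185,-0.002],"yaw": 0},{"travel": [-0.05,-0.0185,-0.002],"yaw": 0},{"travel": [-0.035,-0.0125,-0.002],"yaw": 0},{"travel": [-0.01,-0.004,0],"yaw": 0},{"travel": [0,0,0],"yaw": 0}]}}

```text
time: 15.0
ee_pos: [0.4736, -0.1989, 0.2634]
eef_rot: [-0.019, 0.672, 0.74, -0.024]
contact_force: [-0.1, 0.3, 0.2]
opening: 0.0852
```

```bash
python3 go.py .4835 -.1885 .152 6
```

```text
t 15.0 pos [ 0.4736 -0.1989  0.2634] yang 5.4 F [-0.1  0.3  0.2] open 0.0852 j6 -0.53
yaw -0.6 then tool dx,dy,dz [0.0093 0.0109 0.1114]
tool z [-0.0605 -0.0091]
```

Call:
{"name": "carry_out", "arguments": {"motion": [{"travel": [0.009,0.011,0],"yaw": 0},{"travel": [0,0,0],"yaw": -10},{"travel": [0,0,0],"yaw": -10},{"travel": [0,0,0],"yaw": -10},{"travel": [0,0,0],"yaw": -10},{"travel": [0,0,0],"yaw": 0}]}}

```text
time: 15.75
ee_pos: [0.4878, -0.1796, 0.2604]
eef_rot: [-0.028, 0.366, 0.93, -0.015]
contact_force: [-0.5, 1.4, 0.0]
opening: 0.0855
```

```bash
python3 go.py .4835 -.1885 .152 46
```

```text
t 15.75 pos [ 0.4878 -0.1796  0.2604] yang 47.1 F [-0.5  1.4  0. ] open 0.0855 j6 -1.21
yaw 1.1 then tool dx,dy,dz [-0.0031 -0.0094  0.1084]
tool z [-0.0621 -0.007 ]
```

Call:
{"name": "carry_out", "arguments": {"motion": [{"travel": [-0.003,-0.009,0],"yaw": 0},{"travel": [0,0,0],"yaw": -10.7},{"travel": [0,0,0],"yaw": -10.7},{"travel": [0,0,0],"yaw": -10.7},{"travel": [0,0,0],"yaw": -10.7},{"travel": [0,0,0],"yaw": 0}]}}

```text
time: 16.5
ee_pos: [0.484, -0.188, 0.2603]
eef_rot: [-0.031, 0.002, 0.999, -0.004]
contact_force: [-0.3, -0.8, -0.0]
opening: 0.0855
```

```bash
python3 go.py .4835 -.1885 .19 90
```

```text
t 16.5 pos [ 0.484  -0.188   0.2603] yang 89.8 F [-0.3 -0.8 -0. ] open 0.0855 j6 -1.97
yaw -0.2 then tool dx,dy,dz [ 0.0005 -0.0005  0.0703]
tool z [-0.0627 -0.0071]
```

Call:
{"name": "carry_out", "arguments": {"motion": [{"travel": [-0.003,0,0.035],"yaw": 0},{"travel": [-0.003,0,0.04],"yaw": 0},{"travel": [-0.001,0,0.025],"yaw": 0},{"travel": [0,0,0.006],"yaw": 0},{"travel": [0,0,0],"yaw": 0}]}}

```text
time: 17.12
ee_pos: [0.4847, -0.1895, 0.1526]
eef_rot: [-0.03, 0.018, 0.999, -0.005]
contact_force: [0.1, -0.2, -0.2]
opening: 0.0855
```

```bash
python3 go.py .4835 -.1885 .152 90
```

```text
t 17.12 pos [ 0.4847 -0.1895  0.1526] yang 88.0 F [ 0.1 -0.2 -0.2] open 0.0855 j6 -1.94
yaw -2.0 then tool dx,dy,dz [0.0012 0.001  0.0006]
tool z [-0.0606 -0.0081]
```

Call:
{"name": "carry_out", "arguments": {"motion": [{"travel": [0.001,0.001,0.001],"yaw": 0},{"travel": [0,0,0],"yaw": 0},{"travel": [0,0,0],"yaw": 0},{"travel": [0,0,0],"yaw": 0},{"travel": [0,0,0],"yaw": 0}], "claw": 0}}

```text
time: 17.75
ee_pos: [0.4844, -0.1887, 0.1543]
eef_rot: [-0.029, 0.019, 0.999, -0.005]
contact_force: [-0.3, 0.7, -2.7]
opening: 0.0467
```

```bash
python3 go.py .4835 -.1885 .32 90
```

```text
t 17.75 pos [ 0.4844 -0.1887  0.1543] yang 87.8 F [-0.3  0.7 -2.7] open 0.0467 j6 -1.93
yaw -2.2 then tool dx,dy,dz [ 0.0009  0.0002 -0.1657]
tool z [-0.0577 -0.0094]
```

Call:
{"name": "carry_out", "arguments": {"motion": [{"travel": [0,0,-0.015],"yaw": 0},{"travel": [0,0,-0.035],"yaw": 0},{"travel": [0,0,-0.045],"yaw": 0},{"travel": [0,0,-0.04],"yaw": 0},{"travel": [0,0,-0.015],"yaw": 0},{"travel": [0,0,0],"yaw": 0}]}}

```text
time: 18.5
ee_pos: [0.4928, -0.1868, 0.3101]
eef_rot: [-0.029, 0.019, 0.999, -0.005]
contact_force: [-0.0, 0.4, -5.8]
opening: 0.0467
```

```bash
python3 go.py .629 .0547 .30 101
```

```text
t 18.5 pos [ 0.4928 -0.1868  0.3101] yang 87.8 F [-0.   0.4 -5.8] open 0.0467 j6 -1.93
yaw -13.2 then tool dx,dy,dz [-0.1798  0.2111  0.0101]
tool z [-0.0591 -0.0084]
```

Call:
{"name": "carry_out", "arguments": {"motion": [{"travel": [0,0,0],"yaw": -5.6},{"travel": [0,0,0],"yaw": -5.6},{"travel": [-0.014,0.018,0],"yaw": 0},{"travel": [-0.03,0.038,0],"yaw": 0},{"travel": [-0.034,0.042,0],"yaw": 0},{"travel": [-0.034,0.042,0],"yaw": 0},{"travel": [-0.03,0.038,0],"yaw": 0},{"travel": [-0.02,0.026,0],"yaw": 0},{"travel": [-0.008,0.01,0],"yaw": 0},{"travel": [0,0,0],"yaw": 0}]}}

```text
time: 19.75
ee_pos: [0.6254, 0.0589, 0.2788]
eef_rot: [-0.041, -0.081, 0.996, 0.0]
contact_force: [-1.0, -1.0, -4.3]
opening: 0.0464
```

```bash
python3 go.py .629 .0547 .24 99
```

```text
t 19.75 pos [0.6254 0.0589 0.2788] yang 99.2 F [-1.  -1.  -4.3] open 0.0464 j6 -1.68
yaw 0.2 then tool dx,dy,dz [-0.0029 -0.0047  0.0388]
tool z [-0.0823 -0.0062]
```

Call:
{"name": "carry_out", "arguments": {"motion": [{"travel": [-0.005,-0.003,0.015],"yaw": 0},{"travel": [-0.005,-0.003,0.02],"yaw": 0},{"travel": [0,0,0.012],"yaw": 0},{"travel": [0,0,0],"yaw": 0}]}}

```text
time: 20.25
ee_pos: [0.6314, 0.0508, 0.226]
eef_rot: [-0.043, -0.079, 0.996, 0.0]
contact_force: [-0.6, 0.7, -3.8]
opening: 0.0472
```

```bash
python3 go.py .632 .0547 .23 99; python3 - <<'E'
from fit import *
p=read_camera('scene')
cv2.imwrite('pics/c3.png',cv2.resize(p['color'][130:380,310:510,::-1],None,fx=2.8,fy=2.4,interpolation=cv2.INTER_CUBIC))
for d in trace(p,'descaler_bottle'):
    v,u=np.argwhere(d['region']).mean(0);print(round(d['p'],2),d['region'].sum(),u,v, np.argwhere(d['region']).min(0),np.argwhere(d['region']).max(0))
E
```

```text
t 20.25 pos [0.6314 0.0508 0.226 ] yang 99.1 F [-0.6  0.7 -3.8] open 0.0472 j6 -1.69
yaw 0.1 then tool dx,dy,dz [-0.0012  0.0037 -0.004 ]
tool z [-0.0847 -0.0067]
0.9 2777 381.67230824630894 279.20705797623333 [242 358] [315 409]
0.3 717 389.418410041841 238.88702928870293 [223 375] [253 403]
```

View pics/c3.png

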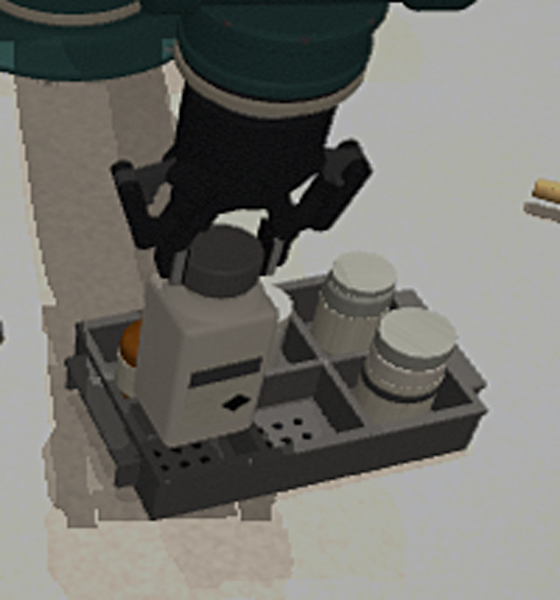

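```bash
python3 - <<'E'
from h import *
p=read_camera('scene')
g=lambda u,v,z: ray(p,u/2.8+310-.3,v/2.4+130-.3,z)[:2]
FL,FR,BL=g(172,444,.072),g(262,413,.072),g(137,402,.072)
print('bottom',FL,FR,BL,'len',np.linalg.norm(FL-FR),np.linalg.norm(FL-BL),'ctr',(FR+BL)/2)
d=FR-FL; print('yaw front edge',np.degrees(np.arctan2(d[1],d[0])), np.degrees(np.arctan2(*(FL-BL)[::-1])))
TL,TR,TB=g(186,323,.209),g(277,322,.209),g(145,283,.209)
print('top',TL,TR,TB,np.linalg.norm(TL-TR),np.linalg.norm(TL-TB),(TR+TB)/2)
# predicted for ideal upright bottle over cell C
for z in(.072,.21):
  for i,j in((1,-1),(1,1),(-1,-1)):
    c,s=np.cos(np.radians(17)),np.sin(np.radians(17))
    q=proj(p,[.629+(c*i-s*j)*.031,.0547+(s*i+c*j)*.031,z]); print(z,i,j,((q-[310,130])*[2.8,2.4]).round())
# static carrier check: rim corners & holes
for n,X in dict(fl=[.5705+.9563*.079+.2924*.117,.1163+.2924*.079-.9563*.117,.056],fr=[.5705+.9563*.079-.2924*.117,.1163+.2924*.079+.9563*.117,.056],B=[.6065,.1274,.006]).items(): print(n,((proj(p,X)-[310,130])*[2.8,2.4]).round())
E
```

```text
bottom [0.65865823 0.03839146] [0.63022695 0.0993941 ] [0.61951781 0.01904209] len 0.06730274149635666 0.043661996942753675 ctr [0.62487238 0.0592181 ]
yaw front edge 114.98863960037242 26.305854788193976
top [0.66028191 0.03326959] [0.65945221 0.08513101] [0.6240892 0.0127975] 0.05186804938664975 0.04158146807172832 [0.64177071 0.04896425]
0.072 1 -1 [166. 453.]
0.072 1 1 [256. 433.]
0.072 -1 -1 [130. 390.]
0.21 1 -1 [188. 330.]
0.21 1 1 [288. 309.]
0.21 -1 -1 [148. 265.]
fl [155. 480.]
fr [481. 405.]
B [284. 439.]
```

```bash
cat > fit6.py <<'E'
from fit import *
from scipy.spatial.transform import Rotation as Ro
def run(capc,yaw0=17):
    p=read_camera('scene'); m=trace(p,'descaler_bottle')[0]['region'].astype(np.float32)
    body=np.array(boxp(0,0,.061,.001,.136,0)+boxp(0,0,.052,.0,.143,0)); top=np.array(cyl(0,0,.024,.155,.18))
    def place(P,x):
        R=Ro.from_rotvec([x[3],x[4],0])*Ro.from_euler('z',x[2],degrees=True)
        return R.apply(P-[0,0,.1675])+[x[0],x[1],capc[2]]
    def cost(x):
        s=sil(p,[place(body,x)]); c=sil(p,[place(top,x)]); s=s*(1-c)
        return np.abs(s-m)[c<.5].sum()/m.sum()+ ((x[0]-capc[0])**2+(x[1]-capc[1])**2)/.01**2*.02
    best=None
    for y in(yaw0-6,yaw0,yaw0+6):
        x0=np.array([capc[0],capc[1],y,0,0]); S=np.vstack([x0]+[x0+np.eye(5)[i]*[.004,.004,6,.05,.05][i] for i in range(5)])
        r=minimize(cost,x0,method='Nelder-Mead',options=dict(initial_simplex=S,maxiter=300))
        print(r.x.round(4),round(r.fun,4)); 
        if best is None or r.fun<best.fun: best=r
    x=best.x; print('bottom',place(np.zeros((1,3)),x).round(4)); return p,m,x
E
python3 - <<'E'
from fit6 import *
run([.6314+.001,.0508,.226+.0133])
E
```

```text
[0.6303 0.0512 7.0918 0.0211 0.051 ] 0.0859
[0.6339 0.0509 7.7284 0.0207 0.0801] 0.0827
[0.6359 0.0495 9.4637 0.0321 0.0887] 0.0841
bottom [[0.6205 0.0543 0.0724]]
```

```bash
python3 - <<'E'
from fit6 import *
p,m,x=run([.6324,.0508,.2393])
a=cv2.resize(p['color'][205:330,345:425,::-1],None,fx=5,fy=4.8,interpolation=cv2.INTER_CUBIC)
b=a.copy()
c,_=cv2.findContours(cv2.resize(m[205:330,345:425],None,fx=5,fy=4.8).__gt__(.5).astype(np.uint8),0,1)
cv2.drawContours(b,c,-1,(0,255,0),1)
cv2.imwrite('pics/c4.png',np.clip(np.hstack([a,b]).astype(float)*1.6,0,255))
E
```

```text
[0.6306 0.0524 9.2632 0.0136 0.0454] 0.0717
[ 0.6328  0.0509 10.0114  0.0257  0.0612] 0.0686
[ 0.6352  0.0513 11.1499  0.0256  0.0798] 0.0705
bottom [[0.6226 0.0552 0.0722]][ WARN:0@21.112] global loadsave.cpp:1063 imwrite_ Unsupported depth image for selected encoder is fallbacked to CV_8U.
```

View pics/c4.png

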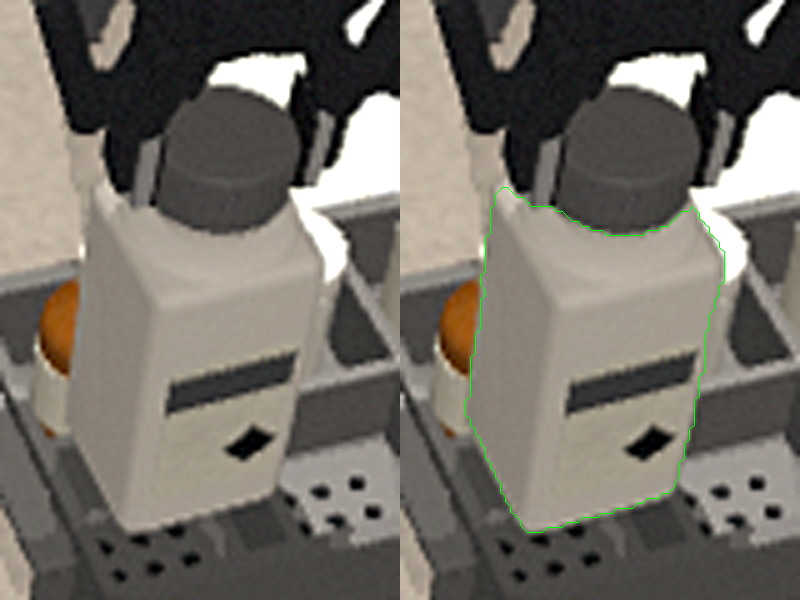

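Call:
{"name": "carry_out", "arguments": {"motion": [{"travel": [-0.005,-0.001,0],"yaw": 0},{"travel": [0,0,0],"yaw": 0},{"travel": [-0.001,0,0.012],"yaw": 0},{"travel": [-0.001,0,0.012],"yaw": 0},{"travel": [0,0,0],"yaw": 0}]}}

```text
time: 21.22
ee_pos: [0.638, 0.0518, 0.2038]
eef_rot: [-0.04, -0.08, 0.996, 0.0]
contact_force: [-3.3, 0.5, 10.5]
opening: 0.0465
```

```bash
python3 go.py .6365 .0507 .160 99
```

```text
t 21.23 pos [0.638  0.0518 0.2038] yang 99.1 F [-3.3  0.5 10.5] open 0.0465 j6 -1.69
yaw 0.1 then tool dx,dy,dz [ 0.0016 -0.0008  0.0438]
tool z [-0.0792 -0.0062]
```

Call:
{"name": "carry_out", "arguments": {"motion": [{"travel": [0,0,-0.01],"yaw": 0},{"travel": [0,0,0],"yaw": 0}]}}

```text
time: 21.48
ee_pos: [0.6387, 0.0519, 0.2132]
eef_rot: [-0.04, -0.08, 0.996, 0.0]
contact_force: [0.2, 0.3, -3.9]
opening: 0.0466
```

```bash
python3 go.py .634 .0507 .160 99;  python3 - <<'E'
from fit6 import *
s=env.observe();c=np.array(s['ee_pos'])+[.001,0,.0133]
p,m,x=run(c)
a=cv2.resize(p['color'][205:330,345:425,::-1],None,fx=5,fy=4.8,interpolation=cv2.INTER_CUBIC)
q=read_camera('top')
b=cv2.resize(q['color'][145:245,220:330,::-1],(560,600),interpolation=cv2.INTER_CUBIC)
cv2.imwrite('pics/c5.png',np.clip(np.hstack([a,b[:,:400]])*1.6,0,255).astype(np.uint8))
E
```

```text
t 21.48 pos [0.6387 0.0519 0.2132] yang 99.1 F [ 0.2  0.3 -3.9] open 0.0466 j6 -1.69
yaw 0.1 then tool dx,dy,dz [ 0.0048 -0.0004  0.0532]
tool z [-0.0791 -0.0062]
[0.6387 0.0517 9.8913 0.0207 0.0485] 0.0657
[ 0.6402  0.0506 12.518   0.0282  0.0602] 0.0646
[ 0.6418  0.0505 16.3044  0.0306  0.076 ] 0.0705
bottom [[0.6301 0.0553 0.0593]]
```

View pics/c5.png

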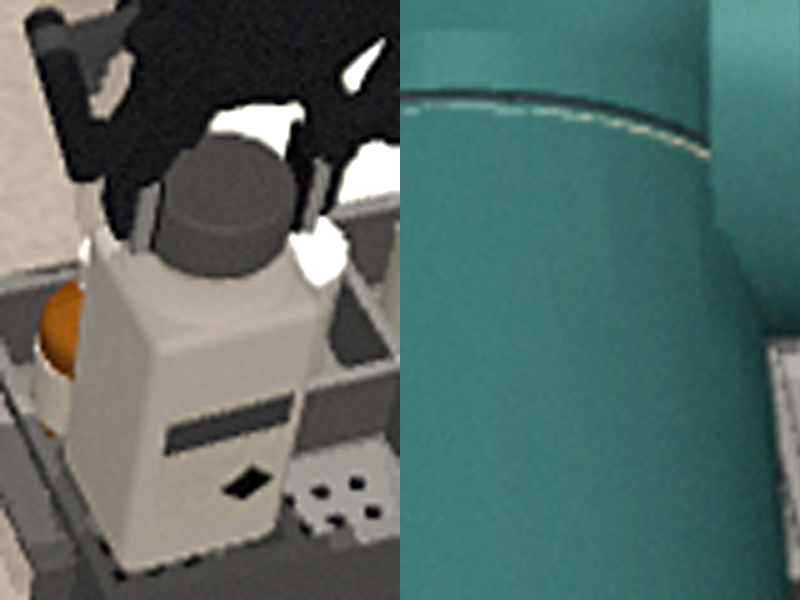

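```bash
python3 - <<'E'
from h import *
p=read_camera('scene')
c,s=np.cos(np.radians(17)),np.sin(np.radians(17))
def pr(dx,dy,z): 
    q=proj(p,[.629+c*dx-s*dy,.0547+s*dx+c*dy,z]); return ((q-[345,205])*[5,4.8]).round()
for i,j in((1,-1),(1,1),(-1,-1),(-1,1)): print(i,j,'cell in z56',pr(i*.035,j*.035,.056),'out',pr(i*.041,j*.041,.056),'bottle z59',pr(i*.031,j*.031,.059),'z62+',pr(i*.031,j*.031,.064))
g=lambda u,v,z: ray(p,u/5+345-.4,v/4.8+205-.4,z)[:2]
FL,FR,BL=g(118,577,.058),g(277,541,.058),g(65,456,.062)
FL,FR,BL=[np.array([[c,s],[-s,c]])@(q-[.629,.0547]) for q in(FL,FR,BL)]
print('in cell frame',FL,FR,BL)
E
```

```text
1 -1 cell in z56 [110. 583.] out [101. 600.] bottle z59 [118. 567.] z62+ [119. 559.]
1 1 cell in z56 [291. 537.] out [313. 546.] bottle z59 [277. 527.] z62+ [279. 519.]
-1 -1 cell in z56 [ 41. 440.] out [ 20. 432.] bottle z59 [ 55. 441.] z62+ [ 56. 433.]
-1 1 cell in z56 [214. 398.] out [222. 384.] bottle z59 [209. 403.] z62+ [210. 395.]
in cell frame [ 0.03343537 -0.03245824] [0.03531913 0.02843965] [-0.02188774 -0.03160181]
```

Call:
{"name": "carry_out", "arguments": {"motion": [{"travel": [0.005,0.001,0],"yaw": 0},{"travel": [0,0,0],"yaw": 0},{"travel": [-0.001,0,0.01],"yaw": 0},{"travel": [-0.001,0,0.01],"yaw": 0},{"travel": [0,0,0],"yaw": 0}]}}

```text
time: 22.3
ee_pos: [0.6327, 0.0522, 0.1895]
eef_rot: [-0.042, -0.08, 0.996, 0.0]
contact_force: [-0.3, 0.6, -4.3]
opening: 0.0467
```

```bash
python3 go.py .634 .0525 .160 99
```

```text
t 22.3 pos [0.6327 0.0522 0.1895] yang 99.1 F [-0.3  0.6 -4.3] open 0.0467 j6 -1.69
yaw 0.1 then tool dx,dy,dz [-0.0013  0.0001  0.0295]
tool z [-0.0829 -0.0063]
```

It's in, with no contact force (bottom about 20 mm below the rim). I'll continue down.

Call:
{"name": "carry_out", "arguments": {"motion": [{"travel": [-0.001,0,0.01],"yaw": 0},{"travel": [-0.001,0,0.008],"yaw": 0},{"travel": [-0.0005,0,0.005],"yaw": 0},{"travel": [0,0,0],"yaw": 0}]}}

```text
time: 22.8
ee_pos: [0.6333, 0.0525, 0.1644]
eef_rot: [-0.042, -0.08, 0.996, 0.0]
contact_force: [0.4, 0.5, -4.6]
opening: 0.0467
```

```bash
python3 go.py .634 .0525 .160 99
```

```text
t 22.8 pos [0.6333 0.0525 0.1644] yang 99.1 F [ 0.4  0.5 -4.6] open 0.0467 j6 -1.69
yaw 0.1 then tool dx,dy,dz [-0.0007 -0.0001  0.0044]
tool z [-0.0833 -0.0063]
```

Call:
{"name": "carry_out", "arguments": {"motion": [{"travel": [0,0,0.0025],"yaw": 0},{"travel": [0,0,0.0015],"yaw": 0},{"travel": [0,0,0],"yaw": 0}]}}

```text
time: 23.18
ee_pos: [0.6333, 0.0525, 0.1614]
eef_rot: [-0.041, -0.08, 0.996, 0.0]
contact_force: [0.1, -0.1, -4.0]
opening: 0.0462
```

```bash
python3 go.py .634 .0525 .160 99
```

```text
t 23.18 pos [0.6333 0.0525 0.1614] yang 99.1 F [ 0.1 -0.1 -4. ] open 0.0462 j6 -1.69
yaw 0.1 then tool dx,dy,dz [-0.0007 -0.0001  0.0014]
tool z [-0.0817 -0.0062]
```

Call:
{"name": "carry_out", "arguments": {"motion": [{"travel": [0,0,0.002],"yaw": 0},{"travel": [0,0,0],"yaw": 0}]}}

```text
time: 23.42
ee_pos: [0.6335, 0.0526, 0.1608]
eef_rot: [-0.04, -0.08, 0.996, 0.0]
contact_force: [-0.8, 0.1, 4.3]
opening: 0.0467
```

```bash
python3 go.py .634 .0525 .160 99
```

```text
t 23.43 pos [0.6335 0.0526 0.1608] yang 99.1 F [-0.8  0.1  4.3] open 0.0467 j6 -1.69
yaw 0.1 then tool dx,dy,dz [-0.0004 -0.0002  0.0008]
tool z [-0.0798 -0.0059]
```

Call:
{"name": "carry_out", "arguments": {"motion": [{"travel": [0,0,0],"yaw": 0},{"travel": [0,0,0],"yaw": 0},{"travel": [0,0,0],"yaw": 0},{"travel": [-0.001,0,-0.015],"yaw": 0},{"travel": [0.002,0,-0.025],"yaw": 0},{"travel": [0.002,0,-0.01],"yaw": 0},{"travel": [0,0,0],"yaw": 10},{"travel": [0,0,0],"yaw": 10},{"travel": [0,0,0],"yaw": 0}], "claw": 1}}

```text
time: 24.55
ee_pos: [0.6352, 0.0523, 0.2152]
eef_rot: [-0.038, 0.099, 0.994, -0.007]
contact_force: [-0.0, 0.4, 0.0]
opening: 0.0857
```

```bash
python3 go.py .631 .0525 .161 79;  python3 - <<'E'
from fit6 import *
p,m,x=run([.631,.0535,.1735])
a=cv2.resize(p['color'][180:330,330:470,::-1],None,fx=4.2,fy=4,interpolation=cv2.INTER_CUBIC)
cv2.imwrite('pics/c6.png',np.clip(a*1.5,0,255).astype(np.uint8))
print([(round(d['p'],2),world(p,d['location']).round(3)) for d in spot_in(p,'safety_cap')])
# where an upright seated bottle would project (crop px)
for X in([.629,.0547,.186],[.629,.0547,.161]): print(((proj(p,X)-[330,180])*[4.2,4]).round())
for d in trace(p,'safety_cap'):
    v,u=np.argwhere(d['region']).mean(0)
    if 350<u<430: 
        mm=d['region']; f=lambda y:((np.abs(sil(p,[cyl(y[0],y[1],.024,.161,.186)])-mm)).sum())
        r=minimize(f,[.63,.053],method='Nelder-Mead',options=dict(initial_simplex=[[.63,.053],[.64,.053],[.63,.06]])); print('cap fit',r.x,r.fun/mm.sum())
E
```

```text
t 24.55 pos [0.6352 0.0523 0.2152] yang 78.7 F [-0.   0.4  0. ] open 0.0857 j6 -1.33
yaw -0.3 then tool dx,dy,dz [ 0.0042 -0.0006  0.0542]
tool z [-0.0779 -0.0061]
[ 0.6329  0.0523 14.6345  0.0594  0.2036] 0.0589
[ 0.633   0.0522 14.1834  0.0597  0.2055] 0.0595
[ 0.6316  0.0535 13.0469  0.0491  0.195 ] 0.0628
bottom [[0.5991 0.0622 0.0098]]
[(0.59, array([ 0.388, -0.192,  0.038])), (0.56, array([0.637, 0.055, 0.183])), (0.54, array([ 0.5  , -0.081,  0.015])), (0.46, array([ 0.663, -0.193,  0.09 ]))]
[234. 317.]
[227. 357.]
cap fit [0.62906631 0.05515737] 0.10146332863187588
```

View pics/c6.png

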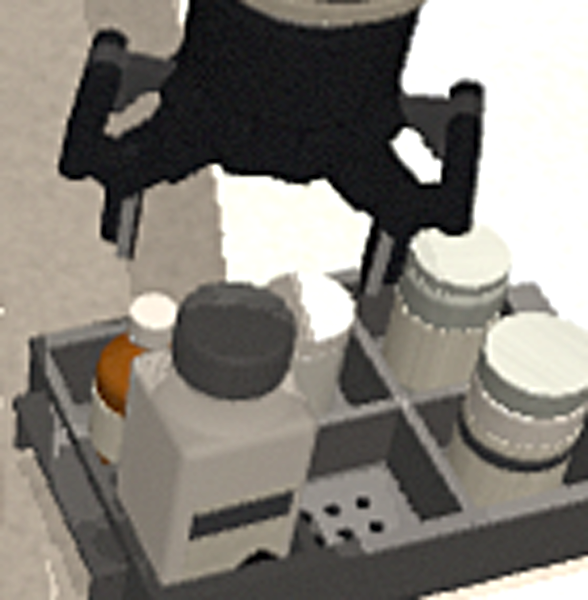

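Call:
{"name": "carry_out", "arguments": {"motion": [{"travel": [0.003,0.002,0.01],"yaw": 0},{"travel": [0,0,0.02],"yaw": 0},{"travel": [0,0,0.015],"yaw": 0},{"travel": [0,0,0.008],"yaw": 0},{"travel": [0,0,0],"yaw": 0}]}}

```text
time: 25.38
ee_pos: [0.6272, 0.0547, 0.1567]
eef_rot: [-0.04, 0.096, 0.995, -0.007]
contact_force: [-0.3, -0.3, 0.4]
opening: 0.0854
```

```bash
python3 go.py .6285 .0545 .161 79
```

```text
t 25.38 pos [0.6272 0.0547 0.1567] yang 79.1 F [-0.3 -0.3  0.4] open 0.0854 j6 -1.33
yaw 0.1 then tool dx,dy,dz [-0.0014  0.0001 -0.0043]
tool z [-0.0808 -0.0063]
```

Call:
{"name": "carry_out", "arguments": {"motion": [{"travel": [-0.001,0,-0.005],"yaw": 0},{"travel": [0,0,0],"yaw": 0},{"travel": [0,0,0],"yaw": 0}]}}

```text
time: 25.75
ee_pos: [0.6293, 0.0545, 0.1634]
eef_rot: [-0.039, 0.096, 0.995, -0.007]
contact_force: [0.0, -1.1, 0.2]
opening: 0.0852
```

Call:
{"name": "carry_out", "arguments": {"motion": [{"travel": [0,0,0],"yaw": 0},{"travel": [0,0,0],"yaw": 0},{"travel": [0,0,0],"yaw": 0},{"travel": [0,0,0],"yaw": 0}], "claw": 0}}

```text
time: 26.25
ee_pos: [0.6295, 0.0544, 0.1642]
eef_rot: [-0.038, 0.096, 0.995, -0.007]
contact_force: [0.1, -0.2, -0.3]
opening: 0.0467
```

```bash
python3 go.py .6285 .0545 .161 79
```

```text
t 26.25 pos [0.6295 0.0544 0.1642] yang 79.1 F [ 0.1 -0.2 -0.3] open 0.0467 j6 -1.33
yaw 0.1 then tool dx,dy,dz [ 0.001  -0.0001  0.0032]
tool z [-0.0778 -0.0064]
```

Call:
{"name": "carry_out", "arguments": {"motion": [{"travel": [0,0,0.004],"yaw": 0},{"travel": [0,0,0.003],"yaw": 0},{"travel": [0,0,0],"yaw": 0}]}}

```text
time: 26.62
ee_pos: [0.6297, 0.054, 0.1588]
eef_rot: [-0.037, 0.096, 0.995, -0.007]
contact_force: [-2.0, -0.9, 8.1]
opening: 0.0464
```

```bash
python3 go.py .6295 .0545 .1575 79
```

```text
t 26.62 pos [0.6297 0.054  0.1588] yang 79.1 F [-2.  -0.9  8.1] open 0.0464 j6 -1.33
yaw 0.1 then tool dx,dy,dz [0.0002 0.0004 0.0013]
tool z [-0.0748 -0.0067]
```

Call:
{"name": "carry_out", "arguments": {"motion": [{"travel": [0,0,0.002],"yaw": 0},{"travel": [0,0,0.001],"yaw": -6},{"travel": [0,0,0.001],"yaw": -6},{"travel": [0,0,0.001],"yaw": 0}]}}

```text
time: 27.12
ee_pos: [0.6303, 0.0542, 0.1573]
eef_rot: [-0.035, -0.012, 0.999, -0.003]
contact_force: [-1.4, -0.4, 10.2]
opening: 0.0463
```

```bash
python3 go.py .6295 .0545 .1575 79; python3 -c "
from h import *
print(env.observe()['wrist_torque'])"
```

```text
t 27.12 pos [0.6303 0.0542 0.1573] yang 91.4 F [-1.4 -0.4 10.2] open 0.0463 j6 -1.55
yaw 12.4 then tool dx,dy,dz [ 0.0009  0.0001 -0.0002]
tool z [-0.0697 -0.0062]
[-0.20318466  0.50817063  0.0079132 ]
```

Call:
{"name": "carry_out", "arguments": {"motion": [{"travel": [0,0,0.001],"yaw": -8},{"travel": [0,0,0.001],"yaw": -8},{"travel": [0,0,0.001],"yaw": -8},{"travel": [0,0,0.0005],"yaw": 0}]}}

```text
time: 27.62
ee_pos: [0.631, 0.0546, 0.1574]
eef_rot: [-0.032, -0.227, 0.973, 0.005]
contact_force: [-2.8, 1.1, 8.2]
opening: 0.0462
```

```bash
python3 go.py .6295 .0545 .1575 79; python3 -c "
from h import *
print(env.observe()['wrist_torque'])"
```

```text
t 27.62 pos [0.631  0.0546 0.1574] yang 116.2 F [-2.8  1.1  8.2] open 0.0462 j6 -1.98
yaw 37.2 then tool dx,dy,dz [ 0.0015 -0.0004 -0.0001]
tool z [-0.0649 -0.0056]
[-1.36115367e-01  4.21627091e-01  2.13630319e-04]
```

Call:
{"name": "carry_out", "arguments": {"motion": [{"travel": [0,0,0.001],"yaw": -8.5},{"travel": [0,0,0.001],"yaw": -8.5},{"travel": [0,0,0.001],"yaw": -8.5},{"travel": [0,0,0.001],"yaw": -8.5},{"travel": [0,0,0],"yaw": 0}]}}

```text
time: 28.25
ee_pos: [0.6318, 0.055, 0.1581]
eef_rot: [-0.027, -0.51, 0.859, 0.013]
contact_force: [-2.7, -0.1, 7.9]
opening: 0.0465
```

```bash
python3 go.py .6295 .0545 .1575 79; python3 -c "
from h import *
print(env.observe()['wrist_torque'])"
```

```text
t 28.25 pos [0.6318 0.055  0.1581] yang 151.4 F [-2.7 -0.1  7.9] open 0.0465 j6 -2.59
yaw 72.4 then tool dx,dy,dz [ 0.0022 -0.0009  0.0006]
tool z [-0.059  -0.0051]
[-0.16154104  0.35839309 -0.01904308]
```

Call:
{"name": "carry_out", "arguments": {"motion": [{"travel": [0,0,-0.005],"yaw": 0},{"travel": [0,0,-0.006],"yaw": 0},{"travel": [0,0,-0.004],"yaw": 0},{"travel": [0,0,0],"yaw": 0}]}}

```text
time: 28.75
ee_pos: [0.6325, 0.0551, 0.1732]
eef_rot: [-0.027, -0.51, 0.859, 0.013]
contact_force: [-1.0, -0.8, -0.2]
opening: 0.0465
```

```bash
python3 go.py .6295 .0545 .2125 79
```

```text
t 28.75 pos [0.6325 0.0551 0.1732] yang 151.4 F [-1.  -0.8 -0.2] open 0.0465 j6 -2.59
yaw 72.4 then tool dx,dy,dz [ 0.0028 -0.0011 -0.0393]
tool z [-0.0597 -0.0052]
```

Force is about 0 with the cap 9 mm above its closed height, so it is free. I'll raise it to about 5 cm over the mouth.

Call:
{"name": "carry_out", "arguments": {"motion": [{"travel": [0,0,-0.015],"yaw": 0},{"travel": [0,0,-0.02],"yaw": 0},{"travel": [0,0,-0.013],"yaw": 0},{"travel": [0,0,-0.004],"yaw": 0},{"travel": [0,0,0],"yaw": 0},{"travel": [0,0,0],"yaw": 0},{"travel": [0,0,0],"yaw": 0}]}}

```text
time: 29.62
ee_pos: [0.6358, 0.0555, 0.2285]
eef_rot: [-0.027, -0.51, 0.859, 0.013]
contact_force: [0.4, -0.0, -0.3]
opening: 0.0465
```

```bash
python3 go.py .6295 .0545 .225 151;  python3 - <<'E'
from fit6 import *
p=read_camera('scene')
a=cv2.resize(p['color'][180:330,330:470,::-1],None,fx=4.2,fy=4,interpolation=cv2.INTER_CUBIC)
cv2.imwrite('pics/c7.png',np.clip(a*1.5,0,255).astype(np.uint8))
E
```

```text
t 29.62 pos [0.6358 0.0555 0.2285] yang 151.4 F [ 0.4 -0.  -0.3] open 0.0465 j6 -2.59
yaw 0.4 then tool dx,dy,dz [0.0039 0.0051 0.0035]
tool z [-0.0596 -0.005 ]
```

View pics/c7.png

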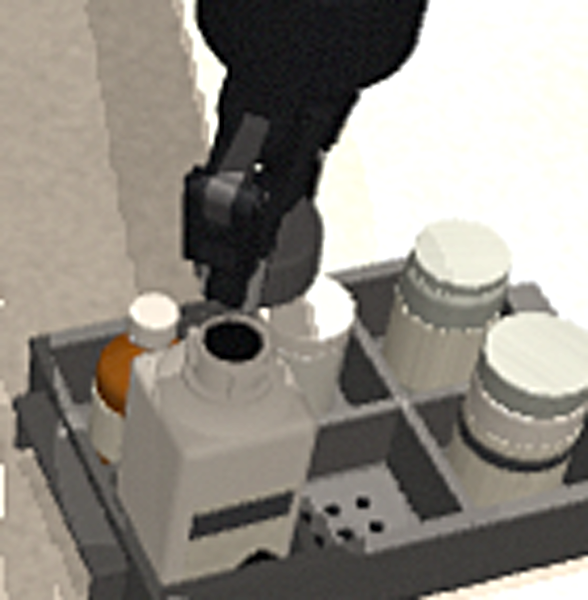

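```bash
python3 - <<'E'
from h import *
p=read_camera('scene')
for X in([.636,.0555,.2375],[.6295,.0545,.172]): print(((proj(p,X)-[330,180])*[4.2,4]).round())
for k in('tablet_tub','descaler_bottle','safety_cap'): print(k,[(round(d['p'],2),world(p,d['location']).round(3)) for d in spot_in(p,k)])
print(env.observe()['qd'].__class__, np.abs(env.observe()['qd']).max()); job.job_done()
E
```

```text
[254. 243.]
[230. 340.]
tablet_tub [(0.91, array([0.603, 0.193, 0.098]))]
descaler_bottle [(0.62, array([0.654, 0.052, 0.129]))]
safety_cap [(0.85, array([0.651, 0.067, 0.245])), (0.7, array([ 0.497, -0.08 ,  0.015])), (0.63, array([ 0.661, -0.192,  0.087]))]
<class 'numpy.ndarray'> 0.0018479868746038007
the job is handed in; nothing more can be done
```

The job is handed in: the tub and the descaler bottle stand in the two end free cells, and the safety cap is off. I pressed the cap about 7 mm, turned it about 72° anticlockwise at the gripper and lifted it off. The gripper is still holding it. The hand-in gives no verdict, so the result rests on these last checks:

- **Bottle and tub:** both stand upright in their cells in the final picture, with the bottle's mouth open.
- **Cap:** it is held at 46.5 mm opening, with its lower edge about 5 cm above the mouth and about 7 mm off-centre in plan by the arm's own pose.
- **Stillness:** the contact force is about 0.5 N and the joints are still. The clock stood at about 30 s of the 72 s allowed.

**Checks that disagreed or fell short:**

- **Tool tilt:** the tool drifted up to about 4.8° off vertical during the run and ended at about 3.4°. The cap should therefore be a few degrees off level, within the 15° allowed; I did not measure its tilt itself.
- **Rim touch:** the bottle touched the carrier rim once at about 10 N. I raised it, moved it 5 mm and it went in freely.
- **Tilt fit:** one automatic fit of the standing bottle gave about 12° of tilt. I put that down to the carrier hiding its lower part, because the picture showed it upright and the cap position fit agreed with an upright bottle.
- **Cap position:** the detector put the cap about 25 mm from the mouth in plan, against 7 mm from the arm's pose. Part of the cap is hidden by a finger, so I trusted the arm's pose, but the limit is 30 mm.

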